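# Clear the pressing bars and tip them into the tray

## Robot

A 6-joint arm with a two-finger parallel gripper is mounted at the origin on the work surface. World frame = base frame: x ahead of the robot, y to its left, z up, the work surface at z = 0. Lengths are in m, angles in rad, forces in N, time in s.
With the tool pointing down it reaches from about 0.3 to 0.875 m from the base axis. Payload 6.4 kg.
Tool frame: the origin (TCP) lies on the centre line of the jaws, within the pads' length; the fingertips stand r.tips_ahead ahead of it and the grasp point (between the pads) lies 8 mm behind it (r.tips_ahead is the distance from the TCP to the fingertips, in m); z points along the fingers, y is the line along which they close (so a half turn about z gives the same grasp; the last joint's range is limited). The gripper opens to 85 mm and grips with 20 to 120 N. Pads are 22 mm wide; open, the fingers measure 114 mm over their backs; the gripper's body (76 mm by 85 mm) begins 54 mm behind the grasp point. The pads swing forward as they close: fully open they stand 13 mm farther back than shut.
Start: joints at [-1.325, 0.181, 1.607, -0, 1.354, -0.206], TCP at [0.251, -0.517, 0.242] pointing down, gripper open.
Joint ranges: [-2.99, 2.99], [-0.89, 2.07], [0.3, 2.58], [-1.14, 4.28], [0, 2.63], [-3.12, 3.12]. Speed limits (rad/s): [2.57, 2.57, 3.01, 3.14, 3.14, 3.14].

## Interface

Orientations are given as a rotation vector (axis times angle).
In Python, from station import r gives the robot as it stands.
- The arm moves only by the tool step_arm, never from a script. Its argument "commands" is a list of rows, each a list of 7 numbers: the turn, a rotation vector about the tool's x, y, z in degrees, then the shift along the tool's x, y, z in m, then the opening in per cent of the stroke, from 0 (shut) to 100 (fully open). A call has 1 to 10 rows; each row is the pose to reach, as a shift and turn from the pose commanded when the call began, along the tool's axes at that moment; what a row does not reach only later rows make up. A row lasts 1/8 s, in which the tool goes at most 62.5 mm and 10.7 degrees, less where a joint would pass 70% of its speed; a pose out of reach is approached as far as the arm can. A call with a gripper value outside its range is refused whole. The fingers move at their own pace and stop on an object; "newtons" is the grip in N (left out, the last holds). Time passes only in rows, so rows that repeat a pose let the fingers close. It gives the time, the measured TCP pose, the force, the opening and the grip force at its end, in the units of the state.
- r.observe(): the state, without advancing time (a new reading comes with each control period).
- r.camera(name): name is "side" or "top" or "wrist"; returns the picture (420x560x3 uint8, red, green, blue); there is no depth.
- r.camera_model(name): a dict with "fovy" (degrees; the focal length in pixels is half the picture's height over the tangent of half this angle, whatever the lens; pixels are square), "cx", "cy" (the principal point, pixels), "distortion" ([k1, k2, p1, p2, k3] as OpenCV has them; the pictures are not rectified), "rvec" (rotation vector, rad) and "tvec" (3), from world to camera coordinates, as OpenCV has them; the wrist camera has in their place "hand_eye" (4x4, takes a point from camera to tool coordinates, whose origin is the TCP and whose axes are the flange's). Camera axes: x right, y down, z forward; pixel columns grow to the right and rows downward; lengths in m; the calibration is good to about 2 mm. A picture is of the moment at which its call begins: read the wrist's pose just before it. camera_model takes no time and is no camera call.
- r.sign_off(): hands the job in; it is judged then, once.
Trained networks look in the newest picture that a camera, given by its name, has taken for a name from the list of things; names that differ only in an ending like _2 or _b are one class to them, and where a whole thing is asked for, a point or a joint stands for the part that bears it (a point fixed in the world has none). Each returns a list of dicts, best first, with "confidence" (0 to 1); they miss things now and then, are a little off and sometimes report something else, mostly with a low value. They report only what shows in the picture. A call takes as long as a camera call. They do not tell look-alikes from the thing itself.
- r.regions_of(camera, query): "pixels" (420x560 bool, what is visible of it) and "uv" ([column, row] in pixels, amid what is visible of it).
- r.spot_point(camera, query): "uv" ([column, row] in pixels: a listed point, or the origin of a listed thing).
The state is a dict: "clock": time; "joints": joint angles; "qvel": joint speeds; "tau": joint torques, N m; "eef_pos": TCP position; "eef_rot": TCP orientation; "wrist_force": force on the tool from outside, world axes, zero at the start; "torque": the same for the moment, N m; "finger_gap": finger opening in m; "grasp_force": force on a finger pad.
Only numpy, scipy, OpenCV 4.12 (cv2) and the standard library are available. Lean on these libraries where they do the work, as an engineer would, in place of code of your own. Each camera call takes 0.05 s, during which the arm holds its last target. There are 200 camera calls.

## Task

The repaired book has finished pressing: take every pressing bar off it, and any that lies on the mat or bench, and load them all into the blue tote on its stand, then tip the tote forward over the red stop rail, with its yellow toe staying at the rail, until it lies over on the chute and every bar has come out into the tray. Set the empty tote back upright on its platform, and last of all push the blue book across the bench, flat all the way, onto the middle of the green mat, squared up with it to within about a centimetre or two. Leave the other things on the bench where they are.

Things in the scene. Friction and masses are not known exactly. Their poses are not given: they have to be found in the camera images.
- stand: Fixed tipping stand: grey platform, red stop rail, chute and tray in one. Origin on the bench under the rail's platform-side face, midway along it; +x = tipping direction (platform to tray), +y along the rail, +z up. Platform: x -190 to 0 mm, y +-120, top z 90; 15 mm high guide strips, inner faces at y +-105. Chute falls at 50 degrees from (x 20, z 95) to the tray floor
- stop_rail (a point): Middle of the stop rail's platform-side face, 108 mm above the bench. The red rail is a bar x 0 to 6, z 102 to 114, y +-115 mm (stand frame), with a 12 mm slot under it for the tote's toe
- tray_mid (a point): Middle of the tray floor (stand frame x 210, z 4 mm). The open tray reaches to x 342, inner y +-124; its walls are 55 mm high. Two black posts, 12 x 34 mm, 123 mm high, stand in it at stand x 148, y +-105 mm; the tipped tote's rim rests on them
- tote: Blue open tote, loose, 165 (x) x 200 (y) x 90 mm, 5 mm walls, 0.47 to 0.66 kg. Origin: centre of underside; +z out of its mouth; +x side faces the rail. Touching the rail, its origin is at stand x -83, z 90 mm (starts 1 to 10 mm short of that). It tips about the rail's upper edge (stand x 0, z 114) and comes to rest on the chute and posts about 140 degrees from upright
- tote_handle (a point): Middle of the tote's black bar handle on its -x side: round bar, 9 mm diameter, 110 mm long, parallel to the tote's y, at tote x -127.5, z 70 mm; its axis is 45 mm off the wall. It can turn in a light grip while the tote tips
- tote_toe (a point): Lower edge of the tote's +x wall, midway (tote x 82.5, y 0, z 0). Here a yellow toe, 16 mm long, 120 wide, 6 thick, sticks out; it goes under the rail and catches it when the tote lies tipped
- book: Blue-covered book, loose, closed, 140 (x) x 200 (y) x 24 mm thick, about 0.5 kg. Origin at the centre of its underside, z up
- mat: Green rectangular mat with white border and white centre square, 200 (x) x 260 (y) mm, 1 mm thin, printed flush so things slide freely onto it. Origin at its centre, x and y along its sides
- bar1: Pressing bar, loose, an inverted T in section: aluminium foot 75 (x) x 26 (y) x 14 mm high with a yellow ridge 75 x 14 (y) mm on top, 40 mm high in all, about 0.14 kg. Origin at the centre of its underside, x along its length. Starts upright on the book, along the book's x. May be absent
- bar2: Pressing bar, loose, an inverted T in section: aluminium foot 75 (x) x 26 (y) x 14 mm high with a yellow ridge 75 x 14 (y) mm on top, 40 mm high in all, about 0.14 kg. Origin at the centre of its underside, x along its length. Starts upright on the book, along the book's x. May be absent
- bar3: Pressing bar, loose, an inverted T in section: aluminium foot 75 (x) x 26 (y) x 14 mm high with a yellow ridge 75 x 14 (y) mm on top, 40 mm high in all, about 0.14 kg. Origin at the centre of its underside, x along its length. Starts upright on the book, along the book's x. May be absent
- bar4: Pressing bar, loose, an inverted T in section: aluminium foot 75 (x) x 26 (y) x 14 mm high with a yellow ridge 75 x 14 (y) mm on top, 40 mm high in all, about 0.14 kg. Origin at the centre of its underside, x along its length. Starts upright on the book, along the book's x. May be absent
- bar5: Pressing bar, loose, an inverted T in section: aluminium foot 75 (x) x 26 (y) x 14 mm high with a yellow ridge 75 x 14 (y) mm on top, 40 mm high in all, about 0.14 kg. Origin at the centre of its underside, x along its length. Starts upright on the far part of the green mat. May be absent
- wash_bottle: bystander: white wash bottle 52 mm across, 130 mm tall
- brush: bystander: brush with a wooden handle lying flat, 170 mm long
Things that resemble listed ones, but are neither listed nor needed, are in the scene too. What is shaped like the bar3 but purple is not meant.

How it is judged:
On the way, in this order (a step that is already met when the one before it is completed fails the run):
1. all pressing bars are in the tote, which stands upright on the platform (x of tote in the frame of stand between -0.125 and -0.065 m and y of tote in the frame of stand between -0.02 and 0.02 m and z of tote in the frame of stand between 0.08 and 0.1 m and angle between tote's own z axis and vertical below 0.08 rad and x of bar1 in the frame of tote between -0.085 and 0.085 m and y of bar1 in the frame of tote between -0.1 and 0.1 m and z of bar1 in the frame of tote between -0.01 and 0.085 m and x of bar2 in the frame of tote between -0.085 and 0.085 m and y of bar2 in the frame of tote between -0.1 and 0.1 m and z of bar2 in the frame of tote between -0.01 and 0.085 m and x of bar3 in the frame of tote between -0.085 and 0.085 m and y of bar3 in the frame of tote between -0.1 and 0.1 m and z of bar3 in the frame of tote between -0.01 and 0.085 m and x of bar4 in the frame of tote between -0.085 and 0.085 m and y of bar4 in the frame of tote between -0.1 and 0.1 m and z of bar4 in the frame of tote between -0.01 and 0.085 m and x of bar5 in the frame of tote between -0.085 and 0.085 m and y of bar5 in the frame of tote between -0.1 and 0.1 m and z of bar5 in the frame of tote between -0.01 and 0.085 m), for 0.3 s.
2. the tote is tipped over the stop rail, its toe at the rail, and all bars have come out of its mouth (angle between tote's own z axis and vertical above 1.7 rad and x of tote_toe in the frame of stand between -0.06 and 0.04 m and y of tote_toe in the frame of stand between -0.03 and 0.03 m and z of tote_toe in the frame of stand between 0.07 and 0.16 m and z of each of bar1, bar2, bar3, bar4, bar5 in the frame of tote above 0.09 m), for 0.2 s.
3. the tote stands upright on the platform again (x of tote in the frame of stand between -0.125 and -0.065 m and y of tote in the frame of stand between -0.02 and 0.02 m and z of tote in the frame of stand between 0.08 and 0.1 m and angle between tote's own z axis and vertical below 0.08 rad), for 0.3 s.
4. the book lies in the middle of the mat, squared up (x of book in the frame of mat between -0.02 and 0.02 m and y of book in the frame of mat between -0.02 and 0.02 m and angle between the x axis of book and the x axis of mat, either way round below 0.12 rad and height (world z) of book below 0.008 m and angle between book's own z axis and vertical below 0.05 rad), for 0.2 s.
At the end, for the whole second after the job is handed in: Bars at rest in the tray (within its walls, under 90 mm high); tote upright (0.08 rad) on the platform, origin at stand x -125 to -65 mm, |y| < 20 mm; book flat and at rest, centre within 20 mm of the mat centre along each mat axis, sides within 0.12 rad of the mat (all of step 3 and all of step 4 and linear speed of each of tote, book below 0.02 m/s and x of bar1 in the frame of stand between 0.02 and 0.345 m and y of bar1 in the frame of stand between -0.13 and 0.13 m and z of bar1 in the frame of stand between -0.01 and 0.09 m and linear speed of each of bar1, bar2, bar3, bar4, bar5 below 0.03 m/s and x of bar2 in the frame of stand between 0.02 and 0.345 m and y of bar2 in the frame of stand between -0.13 and 0.13 m and z of bar2 in the frame of stand between -0.01 and 0.09 m and x of bar3 in the frame of stand between 0.02 and 0.345 m and y of bar3 in the frame of stand between -0.13 and 0.13 m and z of bar3 in the frame of stand between -0.01 and 0.09 m and x of bar4 in the frame of stand between 0.02 and 0.345 m and y of bar4 in the frame of stand between -0.13 and 0.13 m and z of bar4 in the frame of stand between -0.01 and 0.09 m and x of bar5 in the frame of stand between 0.02 and 0.345 m and y of bar5 in the frame of stand between -0.13 and 0.13 m and z of bar5 in the frame of stand between -0.01 and 0.09 m); the robot touches nothing.
It fails at once if the book is lifted or tipped up (angle between book's own z axis and vertical above 0.35 rad or height (world z) of book above 0.05 m).
It fails at once if a bystander is moved more than 40 mm (distance of any of wash_bottle, brush from where it was at the start of the episode above 0.04 m).
Of bar1, bar2, bar3, bar4, bar5 only 3 to 5 are there at a start; the rules pass over those that are not, and their reading is None.
At some moment in a run one of bar1, bar2, bar3, bar4, bar5, book may be knocked a few centimetres aside while the robot is not near it.
Once in a run the grip may slacken for a moment while it holds something.
It also fails if it takes over 208 s, if anything falls off the work surface, if the arm or the gripper's body presses on something with over 40 N, if the wrist force passes 120 N, or if a joint passes its speed limit or range.

## Working session

There is one attempt and no reset: what is moved stays moved. The work goes in short steps, Python scripts to look and compute and a tool call to move; the robot and the scene stay as the last step left them, time stands still between calls to the robot, and variables do not carry over. Pictures are saved under pics/ and viewed, at most 14 in all, crops included, and the job is handed in when it is done.

Besides the shell and the picture viewer there is one more tool, called after "Request:" as name(argument=value, ...), one argument or row to a line, values as JSON. step_arm: Moves the arm, as the interface text tells. Its arguments: {"type":"object","properties":{"commands":{"type":"array","items":{"type":"array","items":{"type":"number"}}},"newtons":{"type":"number"}},"required":["commands"]}

```bash
mkdir -p pics; ls; cat > h.py <<'E'
import numpy as np, cv2
from scipy.spatial.transform import Rotation as R
from station import r
def K(m):
    f=210/np.tan(np.radians(m["fovy"])/2); return np.array([[f,0,m["cx"]],[0,f,m["cy"]],[0,0,1.]])
def ext(name):
    m=r.camera_model(name)
    if "rvec" in m: return m,R.from_rotvec(np.ravel(m["rvec"])).as_matrix(),np.ravel(m["tvec"])
    s=r.observe(); T=np.eye(4); T[:3,:3]=R.from_rotvec(s["eef_rot"]).as_matrix(); T[:3,3]=s["eef_pos"]
    C=np.linalg.inv(T@np.array(m["hand_eye"])); return m,C[:3,:3],C[:3,3]
def world(name,uv,z,E=None):
    m,Rm,t=E or ext(name)
    p=cv2.undistortPoints(np.array(uv,float).reshape(-1,1,2),K(m),np.array(m["distortion"],float)).reshape(-1,2)
    d=np.c_[p,np.ones(len(p))]@Rm; c=-Rm.T@t
    return c+d*((z-c[2])/d[:,2])[:,None]
def pix(name,P,E=None):
    m,Rm,t=E or ext(name)
    return cv2.projectPoints(np.array(P,float).reshape(-1,1,3),cv2.Rodrigues(Rm)[0],t,K(m),np.array(m["distortion"],float))[0].reshape(-1,2)
def save(name,fn,box=None,s=1):
    im=r.camera(name)
    if box: im=im[box[1]:box[3],box[0]:box[2]]
    cv2.imwrite("pics/"+fn,cv2.resize(im,None,fx=s,fy=s,interpolation=cv2.INTER_CUBIC)[:,:,::-1]); return im
E
python3 - <<'E'
from h import *
save("top","top0.png",s=1.42); save("side","side0.png",s=1.42)
for c in("top","side"):
    m,Rm,t=ext(c); print(c,m["fovy"],-Rm.T@t,m["distortion"])
    for q in ["bar1","book","tote","mat","stand","wash_bottle","brush"]:
        print(q,[(round(d["confidence"],2),np.round(d["uv"]).tolist(),np.round(world(c,d["uv"],0)[0,:2],3).tolist()) for d in r.spot_point(c,q)])
print(r.tips_ahead,r.observe())
E
```

```text
pics
top 47.30015919779704 [ 0.31671005 -0.03359468  1.25431885] [-0.05493046  0.          0.          0.          0.        ]
bar1 [(0.89, [354.0, 249.0], [0.436, -0.254]), (0.89, [375.0, 164.0], [0.665, -0.32]), (0.71, [372.0, 246.0], [0.442, -0.301]), (0.57, [346.0, 304.0], [0.293, -0.229]), (0.56, [423.0, 304.0], [0.29, -0.428]), (0.53, [384.0, 335.0], [0.212, -0.323])]
book [(0.82, [381.0, 242.0], [0.453, -0.326])]
tote [(0.73, [262.0, 186.0], [0.605, -0.012])]
mat [(0.89, [375.0, 187.0], [0.601, -0.317]), (0.19, [226.0, 191.0], [0.594, 0.084])]
stand [(0.64, [226.0, 198.0], [0.575, 0.084])]
wash_bottle [(0.59, [315.0, 130.0], [0.765, -0.157])]
brush [(0.64, [289.0, 274.0], [0.372, -0.083])]
side 44.899397639450456 [0.92853808 1.15853419 1.00247285] [-0.11527219  0.          0.          0.          0.        ]
bar1 [(0.67, [205.0, 201.0], [0.664, -0.323]), (0.61, [269.0, 187.0], [0.416, -0.349]), (0.58, [294.0, 170.0], [0.284, -0.434]), (0.54, [271.0, 196.0], [0.429, -0.285]), (0.52, [310.0, 199.0], [0.301, -0.229]), (0.5, [326.0, 182.0], [0.2, -0.317])]
book [(0.92, [262.0, 190
[... 348 characters left out ...]
011 {'clock': 0.8, 'joints': array([-1.32530314e+00,  1.80737512e-01,  1.60698727e+00,  1.79369450e-05,
        1.35378972e+00, -2.06322688e-01]), 'qvel': array([-2.35032476e-03,  4.11885728e-05, -7.43161907e-04,  1.61983128e-03,
       -1.31959899e-04, -1.86954191e-03]), 'tau': array([-6.99362918e-04, -4.44805992e+01, -3.51664174e+01, -3.17306658e-04,
        7.89424776e-04, -7.92436452e-06]), 'eef_pos': array([ 0.2510611 , -0.51732636,  0.24232979]), 'eef_rot': array([3.06169390e+00, 7.03666151e-01, 2.99129619e-05]), 'wrist_force': array([ 0.01320387, -0.94786714, -0.4051061 ]), 'torque': array([ 0.02851275, -0.01373551,  0.01275109]), 'grasp_force': 0.0, 'finger_gap': 0.08527355014554946}
```

View pics/top0.png

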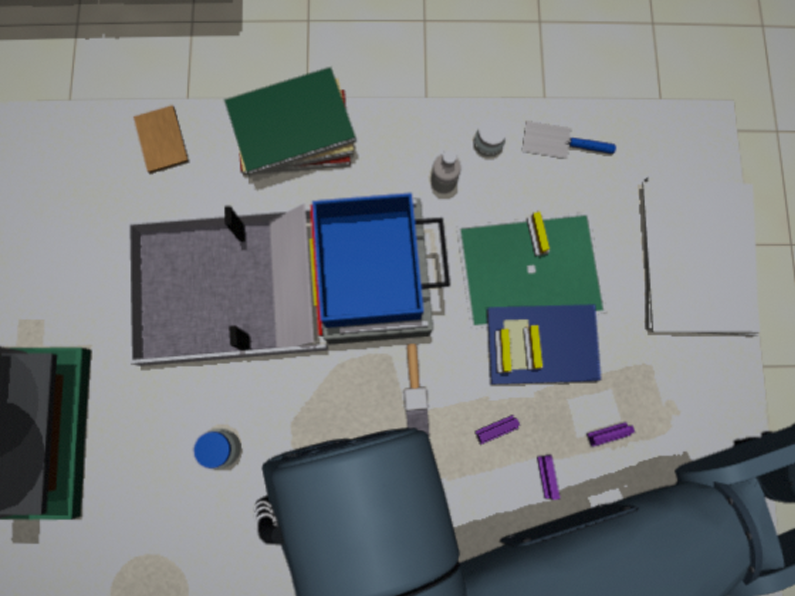

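View pics/side0.png

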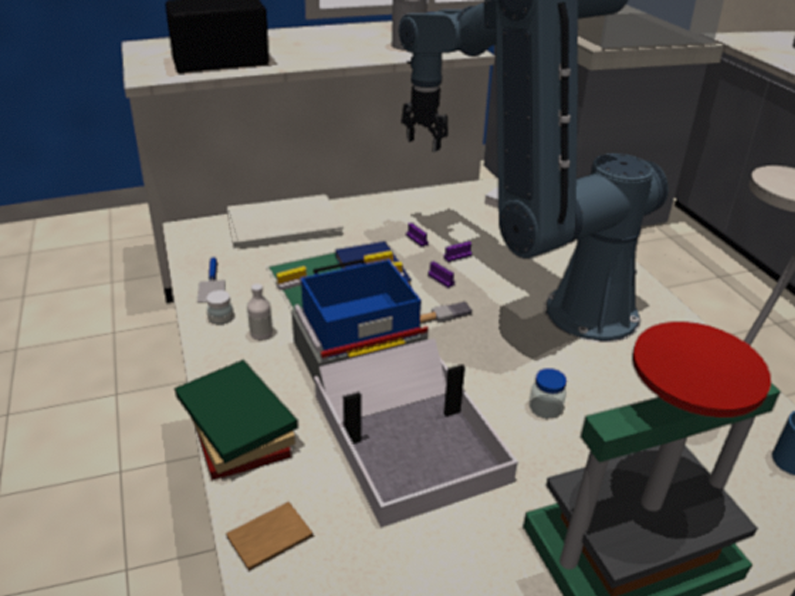

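```bash
cat >> h.py <<'E'
def go(P,yaw,Rm=None):
    "print shift/turn in tool axes to reach TCP P with tool down and tool x at yaw (deg)"
    s=r.observe(); R0=R.from_rotvec(s["eef_rot"]); y=np.radians(yaw)
    R1=R.from_matrix(Rm if Rm is not None else np.array([[np.cos(y),np.sin(y),0],[np.sin(y),-np.cos(y),0],[0,0,-1]]))
    print("turn",np.round(np.degrees((R0.inv()*R1).as_rotvec()),1),"shift",np.round(R0.inv().apply(np.array(P)-s["eef_pos"]),4))
E
python3 - <<'E'
from h import *
go([0.50,-0.33,0.42],0)
print(np.round(r.camera_model("wrist")["hand_eye"],3),r.camera_model("wrist")["fovy"])
E
```

```text
turn [ 0.  -0.  25.9] shift [ 0.3057 -0.0598 -0.1777]
[[-0.    -0.945 -0.327  0.084]
 [ 1.    -0.001  0.     0.   ]
 [-0.    -0.327  0.945 -0.132]
 [ 0.     0.     0.     1.   ]] 70.24683330042366
```

Request:
step_arm(
  commands=[
    [0,0,6,0.06,-0.012,-0.036,100],
    [0,0,12,0.12,-0.024,-0.072,100],
    [0,0,18,0.18,-0.036,-0.108,100],
    [0,0,24,0.24,-0.048,-0.144,100],
    [0,0,25.9,0.306,-0.06,-0.178,100],
    [0,0,25.9,0.306,-0.06,-0.178,100],
    [0,0,25.9,0.306,-0.06,-0.178,100],
    [0,0,25.9,0.306,-0.06,-0.178,100],
  ],
  newtons=40,
)

```text
clock: 1.8
eef_pos: [0.4998, -0.3298, 0.4196]
eef_rot: [-3.141, -0.0, 0.002]
wrist_force: [-0.3, 0.2, -0.5]
finger_gap: 0.0852
grasp_force: 0.0
```

```bash
python3 - <<'E'
from h import *
E=ext("wrist"); im=save("wrist","w0.png",s=1.42); np.save("w0.npy",im); print(r.observe()["eef_pos"],r.observe()["qvel"].max())
T=ext("top"); it=save("top","t1.png",s=1.42); np.save("t1.npy",it)
hsv=cv2.cvtColor(im,cv2.COLOR_RGB2HSV)
def comps(mask,amin):
    mask=cv2.morphologyEx(mask.astype(np.uint8),cv2.MORPH_OPEN,np.ones((2,2)))
    n,l,st,c=cv2.connectedComponentsWithStats(mask)
    for i in range(1,n):
        if st[i,4]>amin: yield st[i,4],cv2.minAreaRect(np.argwhere(l==i)[:,::-1].astype(np.float32))
for nm,i,EE in(("wrist",im,E),("top",it,T)):
  h=cv2.cvtColor(i,cv2.COLOR_RGB2HSV)
  for lab,lo,hi,z,am in(("yellow",(24,120,90),(34,255,255),0.064,30),("red",(0,150,80),(5,255,255),0.114,60),("blue",(105,120,60),(125,255,255),0.024,800),("green",(70,100,40),(90,255,255),0,800)):
    for a,rc in comps(cv2.inRange(h,lo,hi)>0,am):
        b=cv2.boxPoints(rc); w=world(nm,b,z,EE)
        print(nm,lab,a,np.round(rc[0]),"ctr",np.round(w.mean(0)[:2],3),np.round(w[:,:2],3).tolist())
E
```

```text
[ 0.49933615 -0.33015289  0.41919383] 0.006358044803591738
wrist yellow 382 [279.  57.] ctr [ 0.655 -0.329] [[0.689, -0.318], [0.691, -0.328], [0.621, -0.341], [0.619, -0.33]]
wrist yellow 103 [264. 182.] ctr [ 0.467 -0.303] [[0.48, -0.298], [0.48, -0.309], [0.455, -0.309], [0.455, -0.297]]
wrist yellow 273 [234. 199.] ctr [ 0.436 -0.252] [[0.471, -0.245], [0.472, -0.258], [0.401, -0.26], [0.4, -0.246]]
wrist blue 10300 [ 41. 104.] ctr [0.582 0.078] [[0.721, 0.14], [0.73, -0.025], [0.448, -0.0], [0.429, 0.197]]
top yellow 153 [382. 164.] ctr [ 0.649 -0.323] [[0.684, -0.309], [0.687, -0.323], [0.615, -0.337], [0.612, -0.323]]
top yellow 67 [356. 238.] ctr [ 0.458 -0.249] [[0.472, -0.242], [0.472, -0.257], [0.444, -0.256], [0.444, -0.241]]
top blue 5376 [260. 182.] ctr [ 0.613 -0.006] [[0.72, 0.099], [0.736, -0.093], [0.506, -0.108], [0.491, 0.077]]
top green 3982 [205.  84.] ctr [0.9   0.147] [[0.939, 0.275], [1.01, 0.066], [0.86, 0.021], [0.792, 0.226]]
top green 3878 [374. 190.] ctr [ 0.595 -0.315] [[0.67, -0.186], [0.704, -0.427], [0.519, -0.441], [0.489, -0.205]]
top green 1755 [ 34. 306.] ctr [0.296 0.578] [[0.145, 0.633], [0.456, 0.634], [0.448, 0.52], [0.138, 0.524]]
```

View pics/w0.png

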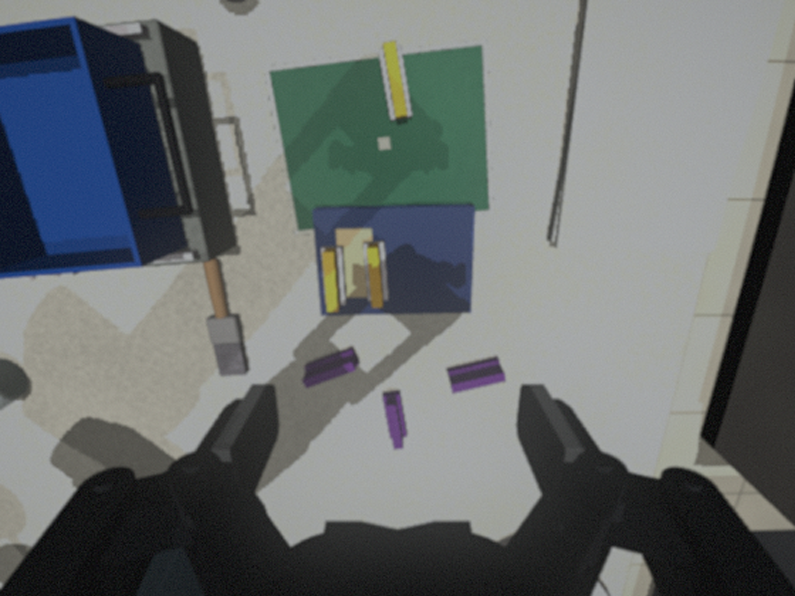

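```bash
python3 - <<'E'
from h import *
i=cv2.imread("pics/t1.png"); c=i[170:400,110:470]; cv2.imwrite("pics/c1.png",cv2.resize(c,None,fx=2.2,fy=2.2,interpolation=cv2.INTER_CUBIC))
E_=ext("wrist")
f=lambda p,z:np.round(world("wrist",np.array(p)/1.42,z,E_)[:,:2],4)
bk=f([(314,206),(474,204),(471,312),(320,314)],0.024); print("book",bk.tolist(),bk.mean(0))
mt=f([(271,71),(482,46),(489,208),(299,229)],0.0);print("mat",mt.tolist(),mt.mean(0),"sq",f([(384,143)],0))
print("barA",f([(325,248),(337,248),(339,311),(326,311)],0.064).tolist())
print("barB",f([(369,247),(381,247),(383,306),(371,306)],0.064).tolist())
print("barC",f([(384,42),(396,42),(410,116),(398,117)],0.04).tolist())
E
```

```text
book [[0.5223, -0.2287], [0.5243, -0.4246], [0.383, -0.4286], [0.3806, -0.2274]] [ 0.45255  -0.327325]
mat [[0.6756, -0.1834], [0.7007, -0.4285], [0.5166, -0.4484], [0.4901, -0.2025]] [ 0.59575 -0.3157 ] sq [[ 0.5953 -0.3146]]
barA [[0.4786, -0.2462], [0.4786, -0.2602], [0.3999, -0.2589], [0.3999, -0.2429]]
barB [[0.4797, -0.2977], [0.4796, -0.3117], [0.4064, -0.313], [0.4064, -0.2984]]
barC [[0.696, -0.317], [0.696, -0.3297], [0.6228, -0.3451], [0.6218, -0.3318]]
```

View pics/c1.png

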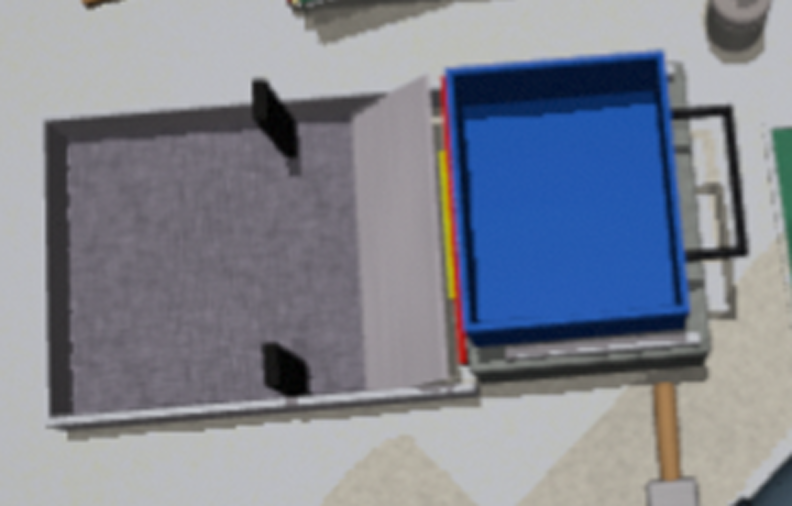

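```bash
python3 - <<'E'
from h import *
T=ext("top")
f=lambda p,z:world("top",(np.array(p,float)/2.2+[110,170])/1.42,z,T)[:,:2]
t=f([(443,70),(662,53),(688,310),(468,328)],0.18); print("tote",np.round(t,4).tolist(),np.round(t.mean(0),4))
for a,b in((0,1),(1,2),(2,3),(3,0)): print(np.round(np.linalg.norm(t[a]-t[b]),4),np.degrees(np.arctan2(*(t[b]-t[a])[::-1])))
print("handle",f([(727,110),(739,250)],0.16).tolist())
print("posts",f([(262,82),(270,350)],0.123).tolist())
print("rail",f([(444,78),(462,362)],0.114).tolist())
print("trayouter",f([(45,122),(50,418)],0.055).tolist())
print("tote spot",[(d["confidence"],np.round(world("top",d["uv"],0.16,T),3)) for d in r.spot_point("top","tote_handle")])
print("rail spot",[(d["confidence"],np.round(world("top",d["uv"],0.108,T),3)) for d in r.spot_point("top","stop_rail")])
print("tray spot",[(d["confidence"],np.round(world("top",d["uv"],0.004,T),3)) for d in r.spot_point("top","tray_mid")])
go([0.44,-0.253,0.10],0)
E
```

```text
tote [[0.6703, 0.084], [0.6829, -0.08], [0.4875, -0.0962], [0.4754, 0.0633]] [ 0.579  -0.0072]
0.1644 -85.60894931118455
0.1961 -175.2476068462592
0.16 94.3357778668139
0.196 6.052303485288357
handle [[0.6442018803790297, -0.12961430938863233], [0.5356977335671833, -0.1362332897368817]]
posts [[0.6801241985675681, 0.23237205807930217], [0.467866049751023, 0.21880582162985152]]
rail [[0.6853573858431039, 0.09031114728205515], [0.45886008229566383, 0.0736132476932999]]
trayouter [[0.6688923561870601, 0.42813436255437276], [0.42303398075159837, 0.40926073878349273]]
tote spot [(0.98, array([[ 0.596, -0.126,  0.16 ]]))]
rail spot [(0.56, array([[0.581, 0.081, 0.108]]))]
tray spot [(0.75, array([[0.561, 0.28 , 0.004]]))]
turn [-0.   0.1 -0.1] shift [-0.0591 -0.0771  0.3197]
```

Request:
step_arm(
  commands=[
    [0,0,0,-0.012,-0.016,0.058,50],
    [0,0,0,-0.024,-0.032,0.115,50],
    [0,0,0,-0.036,-0.048,0.17,50],
    [0,0,0,-0.05,-0.066,0.22,50],
    [0,0,0,-0.06,-0.078,0.27,50],
    [0,0,0,-0.06,-0.078,0.32,50],
    [0,0,0,-0.06,-0.078,0.35,50],
    [0,0,0,-0.06,-0.078,0.366,50],
    [0,0,0,-0.06,-0.078,0.366,50],
  ],
  newtons=40,
)

```text
clock: 3.18
eef_pos: [0.4395, -0.2517, 0.0536]
eef_rot: [-3.14, 0.001, 0.002]
wrist_force: [-0.1, 1.0, 0.0]
finger_gap: 0.043
grasp_force: 0.0
```

Request:
step_arm(
  commands=[
    [0,0,0,0,0,0,0],
    [0,0,0,0,0,0,0],
    [0,0,0,0,0,0,0],
    [0,0,0,0,0,0,0],
    [0,0,0,0,0,-0.02,0],
    [0,0,0,0,0,-0.06,0],
  ],
)

```text
clock: 3.92
eef_pos: [0.4389, -0.2506, 0.1136]
eef_rot: [-3.139, 0.0, 0.005]
wrist_force: [1.3, 0.2, -0.7]
finger_gap: 0.0133
grasp_force: 39.3
```

```bash
python3 - <<'E'
from h import *
s=r.observe(); print(s["eef_pos"],s["finger_gap"],s["grasp_force"]); im=save("wrist","w1.png",s=1.0)
E
```

```text
[ 0.43892437 -0.25055449  0.11358259] 0.013299631429826129 39.275402426719666
```

View pics/w1.png

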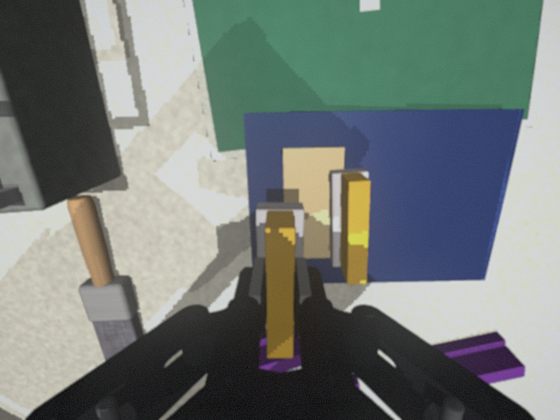

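Request:
step_arm(
  commands=[
    [0,0,0,0,0,-0.06,0],
    [0,0,0,0.03,-0.03,-0.1,0],
    [0,0,-4.3,0.06,-0.065,-0.14,0],
    [0,0,-4.3,0.09,-0.105,-0.16,0],
    [0,0,-4.3,0.12,-0.145,-0.16,0],
    [0,0,-4.3,0.155,-0.185,-0.16,0],
    [0,0,-4.3,0.187,-0.214,-0.155,0],
    [0,0,-4.3,0.187,-0.214,-0.1,0],
    [0,0,-4.3,0.187,-0.214,-0.05,0],
    [0,0,-4.3,0.187,-0.214,-0.027,0],
  ],
)

```text
clock: 5.22
eef_pos: [0.625, -0.0369, 0.1374]
eef_rot: [-3.138, -0.118, 0.008]
wrist_force: [0.4, -0.3, -0.8]
finger_gap: 0.0133
grasp_force: 39.4
```

Request:
step_arm(
  commands=[
    [0,0,0,0,0,0,0],
    [0,0,0,0,0,0,42],
    [0,0,0,0,0,0,42],
    [0,0,0,0,0,0,42],
    [0,0,0,0,0,-0.05,42],
    [0,0,0,0,0,-0.11,42],
    [0,0,0,0,0,-0.13,42],
    [0,0,0,0,0,-0.13,42],
  ],
)

```text
clock: 6.22
eef_pos: [0.6281, -0.0382, 0.2734]
eef_rot: [3.138, 0.117, 0.006]
wrist_force: [-0.3, -0.3, -1.2]
finger_gap: 0.0359
grasp_force: 0.0
```

```bash
python3 - <<'E'
from h import *
s=r.observe(); print(s["eef_pos"],s["finger_gap"],s["grasp_force"]); im=save("wrist","w2.png",s=1.0)
T=ext("top"); r.camera("top"); 
for d in r.spot_point("top","bar1"): print(round(d["confidence"],2),np.round(d["uv"]),world("top",d["uv"],0.024,T)[0,:2])
E
```

```text
[ 0.62811156 -0.03815741  0.27342932] 0.03588132059613372 0.0
0.71 [372. 244.] [ 0.44468544 -0.29632884]
0.63 [348. 302.] [ 0.29828633 -0.22820484]
0.54 [378. 163.] [ 0.66259912 -0.32141385]
0.54 [424. 305.] [ 0.28854761 -0.42547143]
0.52 [384. 335.] [ 0.21463742 -0.31865634]
```

View pics/w2.png

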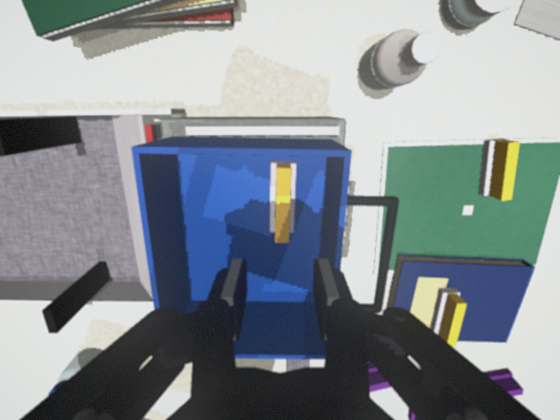

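```bash
python3 - <<'E'
from h import *
go([0.442,-0.305,0.10],0); go([0.442,-0.305,0.053],0)
E
```

```text
turn [-0.1  0.2  4.3] shift [-0.2029  0.2531  0.1692]
turn [-0.1  0.2  4.3] shift [-0.2027  0.2532  0.2162]
```

Request:
step_arm(
  commands=[
    [0,0,2,-0.035,0.045,0,50],
    [0,0,4.3,-0.07,0.09,0,50],
    [0,0,4.3,-0.105,0.135,0,50],
    [0,0,4.3,-0.14,0.18,0,50],
    [0,0,4.3,-0.173,0.22,0.03,50],
    [0,0,4.3,-0.203,0.253,0.06,50],
    [0,0,4.3,-0.203,0.253,0.12,50],
    [0,0,4.3,-0.203,0.253,0.17,50],
    [0,0,4.3,-0.203,0.253,0.2,50],
    [0,0,4.3,-0.203,0.253,0.216,50],
  ],
)

```text
clock: 7.62
eef_pos: [0.4417, -0.3032, 0.0516]
eef_rot: [-3.137, 0.001, 0.007]
wrist_force: [0.8, 0.2, -0.1]
finger_gap: 0.0428
grasp_force: 0.0
```

Request:
step_arm(
  commands=[
    [0,0,0,0,0,0,50],
    [0,0,0,0,0,0,0],
    [0,0,0,0,0,0,0],
    [0,0,0,0,0,0,0],
    [0,0,0,0,0,0,0],
    [0,0,0,0,0,-0.02,0],
    [0,0,0,0,0,-0.06,0],
  ],
)

```text
clock: 8.5
eef_pos: [0.4424, -0.3039, 0.1143]
eef_rot: [-3.138, 0.001, 0.005]
wrist_force: [0.2, -0.4, -1.5]
finger_gap: 0.0132
grasp_force: 39.9
```

```bash
python3 - <<'E'
from h import *
c=np.array([0.579,-0.007]);u=np.array([-.075,.997]);v=np.array([-.997,-.075])
p=c+.033*u-.045*v; print(p); go([*p,0.27],4.3); go([*p,0.14],4.3)
E
```

```text
[0.62139  0.029276]
turn [-0.2  0.2 -4.3] shift [ 0.1784 -0.3337 -0.1552]
turn [-0.2  0.2 -4.3] shift [ 0.1788 -0.3333 -0.0252]
```

Request:
step_arm(
  commands=[
    [0,0,0,0,0,-0.06,0],
    [0,0,0,0.015,-0.03,-0.11,0],
    [0,0,-2,0.04,-0.075,-0.145,0],
    [0,0,-4.3,0.067,-0.125,-0.155,0],
    [0,0,-4.3,0.094,-0.175,-0.155,0],
    [0,0,-4.3,0.121,-0.225,-0.155,0],
    [0,0,-4.3,0.148,-0.275,-0.155,0],
    [0,0,-4.3,0.178,-0.333,-0.15,0],
    [0,0,-4.3,0.178,-0.333,-0.09,0],
    [0,0,-4.3,0.178,-0.333,-0.04,0],
  ],
)

```text
clock: 9.75
eef_pos: [0.6214, 0.0292, 0.1535]
eef_rot: [3.139, 0.121, -0.001]
wrist_force: [0.1, -0.7, -2.2]
finger_gap: 0.0129
grasp_force: 45.7
```

Request:
step_arm(
  commands=[
    [0,0,0,0,0,0.014,0],
    [0,0,0,0,0,0.014,42],
    [0,0,0,0,0,0.014,42],
    [0,0,0,0,0,0.014,42],
    [0,0,0,0,0,-0.04,42],
    [0,0,0,0,0,-0.1,42],
    [0,0,0,0,0,-0.12,42],
    [0,0,0,0,0,-0.12,42],
  ],
)

```text
clock: 10.75
eef_pos: [0.6227, 0.0279, 0.2778]
eef_rot: [3.139, 0.118, 0.007]
wrist_force: [0.1, 1.1, -0.5]
finger_gap: 0.0359
grasp_force: 0.0
```

```bash
python3 - <<'E'
from h import *
E=ext("wrist");im=save("wrist","w3.png"); h=cv2.cvtColor(im,cv2.COLOR_RGB2HSV)
n,l,st,c=cv2.connectedComponentsWithStats(cv2.inRange(h,(17,120,90),(34,255,255)))
for i in range(1,n):
    if st[i,4]>60: print(st[i],np.round(c[i]),world("wrist",c[i],0.04,E)[0,:2])
r.camera("top"); T=ext("top")
for d in r.spot_point("top","bar1"): print(round(d["confidence"],2),np.round(d["uv"]),world("top",d["uv"],0.0,T)[0,:2])
go([0.659,-0.331,0.2734],12);go([0.659,-0.331,0.030],12)
E
```

```text
[543 141  17  59 512] [554. 174.] [ 0.65680091 -0.32493967]
[ 336  162   18   75 1038] [344. 199.] [ 0.60353242 -0.05751739]
[270 165  15  75 951] [277. 202.] [0.59280499 0.0283217 ]
0.82 [425. 304.] [ 0.28873439 -0.43500832]
0.81 [349. 304.] [ 0.29304805 -0.23521861]
0.79 [270. 170.] [ 0.65139314 -0.03495416]
0.6 [376. 166.] [ 0.66118906 -0.32223904]
0.57 [384. 336.] [ 0.21013319 -0.32462798]
0.52 [245. 172.] [0.64425272 0.03431458]
turn [-0.1  0.2 -7.7] shift [ 0.0114  0.3608 -0.0009]
turn [-0.1  0.2 -7.7] shift [0.0123 0.3611 0.2425]
```

View pics/w3.png

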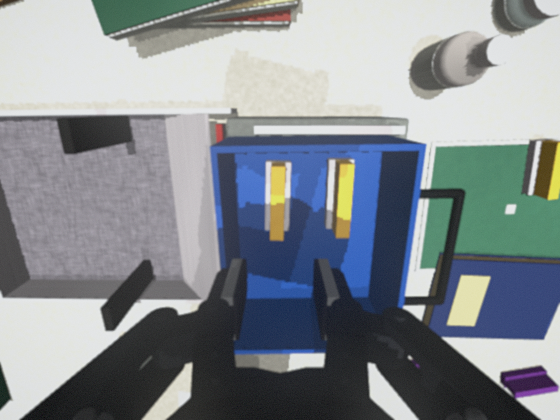

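Request:
step_arm(
  commands=[
    [0,0,-3,0.002,0.05,0,50],
    [0,0,-6,0.004,0.105,0,50],
    [0,0,-7.7,0.006,0.16,0,50],
    [0,0,-7.7,0.008,0.22,0,50],
    [0,0,-7.7,0.009,0.275,0.01,50],
    [0,0,-7.7,0.01,0.32,0.04,50],
    [0,0,-7.7,0.012,0.361,0.08,50],
    [0,0,-7.7,0.012,0.361,0.14,50],
    [0,0,-7.7,0.012,0.361,0.19,50],
    [0,0,-7.7,0.012,0.361,0.225,50],
  ],
)

```text
clock: 12.15
eef_pos: [0.6576, -0.3295, 0.0437]
eef_rot: [-3.119, -0.327, 0.01]
wrist_force: [0.0, -0.6, 0.2]
finger_gap: 0.0427
grasp_force: 0.0
```

Request:
step_arm(
  commands=[
    [0,0,0,0,0,0.017,50],
    [0,0,0,0,0,0.017,50],
    [0,0,0,0,0,0.017,0],
    [0,0,0,0,0,0.017,0],
    [0,0,0,0,0,0.017,0],
    [0,0,0,0,0,0.017,0],
    [0,0,0,0,0,0,0],
    [0,0,0,0,0,-0.06,0],
  ],
)

```text
clock: 13.15
eef_pos: [0.6576, -0.3293, 0.1062]
eef_rot: [-3.118, -0.327, 0.012]
wrist_force: [0.8, -1.4, -1.9]
finger_gap: 0.0127
grasp_force: 44.1
```

```bash
python3 - <<'E'
from h import *
c=np.array([0.579,-0.007]);u=np.array([-.075,.997]);v=np.array([-.997,-.075])
p=c+.0*u+.048*v; print(p); go([*p,0.27],4.3); go([*p,0.14],4.3)
E
```

```text
[ 0.531144 -0.0106  ]
turn [-0.4  0.4  7.7] shift [-0.0587 -0.3392 -0.1608]
turn [-0.4  0.4  7.7] shift [-0.0578 -0.3382 -0.0308]
```

Request:
step_arm(
  commands=[
    [0,0,0,0,0,-0.06,0],
    [0,0,0,-0.005,-0.02,-0.115,0],
    [0,0,3,-0.012,-0.065,-0.155,0],
    [0,0,6,-0.02,-0.115,-0.162,0],
    [0,0,7.7,-0.03,-0.165,-0.162,0],
    [0,0,7.7,-0.04,-0.22,-0.162,0],
    [0,0,7.7,-0.05,-0.275,-0.162,0],
    [0,0,7.7,-0.058,-0.338,-0.155,0],
    [0,0,7.7,-0.058,-0.338,-0.095,0],
    [0,0,7.7,-0.058,-0.338,-0.04,0],
  ],
)

```text
clock: 14.4
eef_pos: [0.5339, -0.0118, 0.1506]
eef_rot: [3.138, 0.121, 0.005]
wrist_force: [0.6, -0.2, -2.8]
finger_gap: 0.0128
grasp_force: 44.1
```

Request:
step_arm(
  commands=[
    [0,0,0,0,0,0.01,0],
    [0,0,0,0,0,0.01,42],
    [0,0,0,0,0,0.01,42],
    [0,0,0,0,0,0.01,42],
    [0,0,0,0,0,-0.04,42],
    [0,0,0,0,0,-0.1,42],
    [0,0,0,0,0,-0.14,42],
    [0,0,0,0,0,-0.14,42],
  ],
)

```text
clock: 15.4
eef_pos: [0.5362, -0.0134, 0.296]
eef_rot: [3.136, 0.117, 0.015]
wrist_force: [-0.2, 0.0, -0.4]
finger_gap: 0.0359
grasp_force: 0.0
```

```bash
python3 - <<'E'
from h import *
s=r.observe();print(s["eef_pos"],s["clock"]);E=ext("wrist");im=save("wrist","w4.png");T=ext("top");save("top","t4.png")
for nm,EE in(("wrist",E),("top",T)):
  for q,z in (("tote_handle",.16),("stop_rail",.108),("tote",.09)):
    for d in r.spot_point(nm,q)[:1]: print(nm,q,round(d["confidence"],2),np.round(d["uv"]),world(nm,d["uv"],z,EE)[0,:2])
E
```

```text
[ 0.53620046 -0.01342749  0.29600201] 15.4
wrist tote_handle 0.91 [419. 153.] [ 0.59343055 -0.13586516]
wrist stop_rail 0.44 [ 65. 144.] [0.5705335  0.21789716]
top tote_handle 0.88 [312. 171.] [ 0.60507521 -0.13400403]
top stop_rail 0.73 [223. 186.] [0.58128234 0.08093151]
top tote 0.76 [262. 189.] [ 0.57823835 -0.01292821]
```

View pics/w4.png

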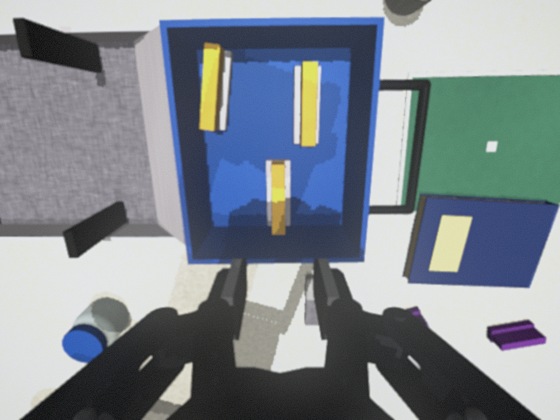

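```bash
python3 - <<'E'
from h import *
E=ext("wrist");f=lambda p,z:np.round(world("wrist",p,z,E)[:,:2],4)
t=f([(163,22),(383,18),(366,262),(190,263)],.18);print(t.tolist(),t.mean(0))
print("handle",f([(423,84),(411,208)],.16).tolist())
im=cv2.imread("pics/w4.png");g=im.max(2)
# handle bar: dark run per row
for row in (100,120,140,160,180,195):
    c=np.where(g[row,385:440]<60)[0]+385; print(row,c.min() if len(c) else None,c.max() if len(c) else None, f([(np.median(c),row)],.16) if len(c) else "")
E
```

```text
[[0.6697, 0.0801], [0.6836, -0.0751], [0.4909, -0.0952], [0.4779, 0.065]] [ 0.580525 -0.0063  ]
handle [[0.6452, -0.1219], [0.5393, -0.1349]]
100 419 427 [[ 0.633  -0.1246]]
120 417 424 [[ 0.6171 -0.1252]]
140 414 422 [[ 0.6006 -0.1267]]
160 412 419 [[ 0.5835 -0.1287]]
180 410 416 [[ 0.5656 -0.1304]]
195 408 414 [[ 0.5515 -0.1307]]
```

```bash
python3 - <<'E'
from h import *
go([0.591,-0.131,0.2],4.3);go([0.591,-0.131,0.152],4.3)
E
```

```text
turn [-0.   0.1 -0. ] shift [0.0488 0.1223 0.089 ]
turn [-0.   0.1 -0. ] shift [0.0489 0.1224 0.137 ]
```

Request:
step_arm(
  commands=[
    [0,0,0,0.02,0.05,-0.01,45],
    [0,0,0,0.04,0.1,-0.01,45],
    [0,0,0,0.049,0.122,0.02,45],
    [0,0,0,0.049,0.122,0.06,45],
    [0,0,0,0.049,0.122,0.1,45],
    [0,0,0,0.049,0.122,0.125,45],
    [0,0,0,0.049,0.122,0.137,45],
    [0,0,0,0.049,0.122,0.137,45],
  ],
  newtons=20,
)

```text
clock: 16.8
eef_pos: [0.5913, -0.1306, 0.1525]
eef_rot: [-3.139, -0.117, 0.003]
wrist_force: [0.1, 0.6, 0.3]
finger_gap: 0.0382
grasp_force: 0.0
```

Request:
step_arm(
  commands=[
    [0,0,0,0,0,0,0],
    [0,0,0,0,0,0,0],
    [0,0,0,0,0,0,0],
    [0,0,0,0,0,0,0],
    [0,0,0,0,0,0,0],
  ],
)

```text
clock: 17.42
eef_pos: [0.5927, -0.1313, 0.1549]
eef_rot: [3.138, 0.117, 0.004]
wrist_force: [-1.0, -0.2, 5.3]
finger_gap: 0.0076
grasp_force: 20.3
```

```bash
python3 - <<'E'
from h import *
s=r.observe();print(s["eef_pos"],s["eef_rot"],s["wrist_force"],s["torque"],s["grasp_force"],s["finger_gap"]);T=ext("top");im=save("top","t5.png")
for q,z in (("tote_handle",.16),("tote",.09)):
    for d in r.spot_point("top",q)[:1]: print(q,round(d["confidence"],2),np.round(d["uv"]),world("top",d["uv"],z,T)[0,:2])
c=im[110:280,80:360];cv2.imwrite("pics/c5.png",cv2.resize(c,None,fx=2.8,fy=2.8,interpolation=cv2.INTER_CUBIC)[:,:,::-1])
E
```

```text
[ 0.59273033 -0.13132497  0.15490114] [3.13791786 0.11746063 0.00403315] [-1.0226793  -0.18990849  5.33874803] [-0.21780889  0.07538228  0.06085596] 20.26055485010147 0.007607150936651138
tote_handle 0.85 [309. 171.] [ 0.60414063 -0.12524327]
tote 0.8 [260. 188.] [ 0.58055048 -0.00945585]
```

View pics/c5.png

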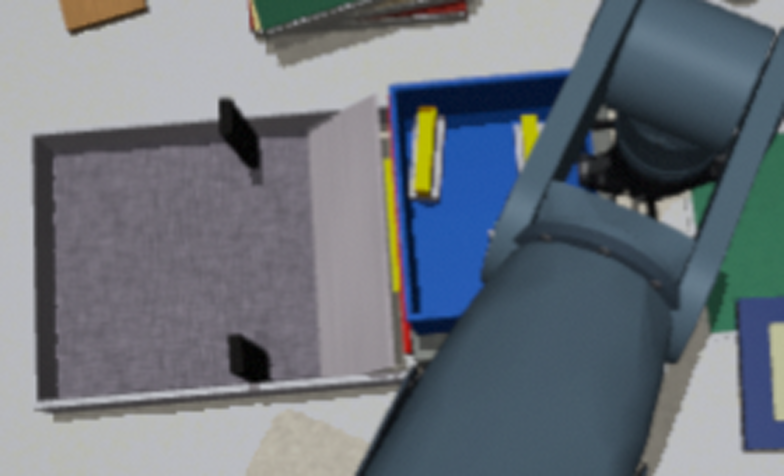

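Request:
step_arm(
  commands=[
    [0,0,0,0,-0.003,0,0],
    [0,0,0,0,-0.006,0,0],
    [0,0,0,0,-0.006,0,0],
  ],
)

```text
clock: 17.95
eef_pos: [0.5915, -0.1294, 0.1549]
eef_rot: [3.131, 0.116, 0.001]
wrist_force: [-2.9, -15.8, 3.9]
finger_gap: 0.0081
grasp_force: 20.4
```

Request:
step_arm(
  commands=[
    [0,0,0,0,-0.003,0,0],
    [0,0,0,0,-0.006,0,0],
    [0,0,0,0,-0.006,0,0],
  ],
)

```text
clock: 18.32
eef_pos: [0.5909, -0.1288, 0.1557]
eef_rot: [3.123, 0.113, 0.001]
wrist_force: [-7.9, -33.6, 4.3]
finger_gap: 0.008
grasp_force: 21.5
```

```bash
python3 - <<'E'
from h import *
a=0
for t in range(0,144,5):
    c,s=np.cos(np.radians(t)),np.sin(np.radians(t)); x=-210.5*c+46*s+210.5; z=46*c+210.5*s-46
    print(t,round(-x/1000,3),round(-z/1000,3))
E
```

```text
0 -0.0 -0.0
5 -0.005 -0.018
10 -0.011 -0.036
15 -0.019 -0.053
20 -0.028 -0.069
25 -0.039 -0.085
30 -0.051 -0.099
35 -0.064 -0.112
40 -0.079 -0.125
45 -0.094 -0.135
50 -0.11 -0.145
55 -0.127 -0.153
60 -0.145 -0.159
65 -0.163 -0.164
70 -0.182 -0.168
75 -0.2 -0.169
80 -0.219 -0.169
85 -0.238 -0.168
90 -0.256 -0.164
95 -0.275 -0.16
100 -0.292 -0.153
105 -0.309 -0.145
110 -0.326 -0.136
115 -0.341 -0.125
120 -0.356 -0.113
125 -0.369 -0.1
130 -0.381 -0.086
135 -0.392 -0.07
140 -0.401 -0.054
```

Request:
step_arm(
  commands=[
    [0,0,0,0,0.007,0,0],
    [0,0,0,0,0.0045,-0.009,0],
    [0,0,0,0,0.002,-0.018,0],
    [0,0,0,0,-0.001,-0.027,0],
    [0,0,0,0,-0.004,-0.036,0],
    [0,0,0,0,-0.008,-0.045,0],
    [0,0,0,0,-0.012,-0.053,0],
    [0,0,0,0,-0.0165,-0.061,0],
    [0,0,0,0,-0.021,-0.069,0],
  ],
)

```text
clock: 19.45
eef_pos: [0.5893, -0.102, 0.2236]
eef_rot: [3.132, 0.114, 0.001]
wrist_force: [-1.9, -14.3, 2.4]
finger_gap: 0.0079
grasp_force: 20.1
```

```bash
python3 - <<'E'
from h import *
s=r.observe();print(s["eef_pos"],s["wrist_force"]);im=save("side","s6.png",(150,130,400,330),3)
E
```

```text
[ 0.58928795 -0.10197504  0.22358411] [ -1.91204888 -14.31664487   2.37739532]
```

View pics/s6.png

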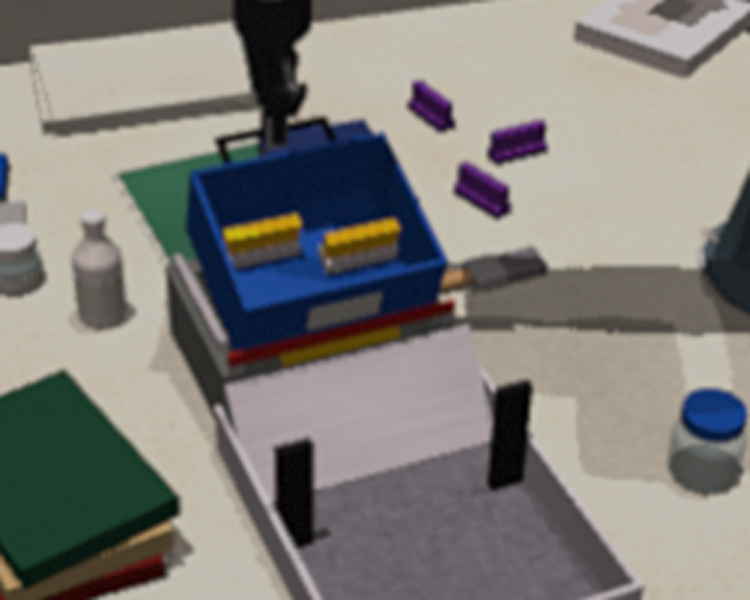

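Request:
step_arm(
  commands=[
    [0,0,0,0,-0.011,-0.016,0],
    [0,0,0,0,-0.023,-0.03,0],
    [0,0,0,0,-0.036,-0.043,0],
    [0,0,0,0,-0.051,-0.056,0],
    [0,0,0,0,-0.066,-0.066,0],
    [0,0,0,0,-0.082,-0.076,0],
    [0,0,0,0,-0.099,-0.084,0],
    [0,0,0,0,-0.117,-0.09,0],
    [0,0,0,0,-0.135,-0.095,0],
    [0,0,0,0,-0.154,-0.099,0],
  ],
)

```text
clock: 20.75
eef_pos: [0.5784, 0.0554, 0.3242]
eef_rot: [3.138, 0.116, 0.006]
wrist_force: [-0.5, -2.0, 5.8]
finger_gap: 0.0079
grasp_force: 20.7
```

Request:
step_arm(
  commands=[
    [0,0,0,0,-0.018,-0.001,0],
    [0,0,0,0,-0.037,-0.001,0],
    [0,0,0,0,-0.056,0,0],
    [0,0,0,0,-0.074,0.004,0],
    [0,0,0,0,-0.093,0.008,0],
    [0,0,0,0,-0.11,0.015,0],
    [0,0,0,0,-0.127,0.023,0],
    [0,0,0,0,-0.144,0.032,0],
    [0,0,0,0,-0.159,0.043,0],
    [0,0,0,0,-0.174,0.055,0],
  ],
)

```text
clock: 22.0
eef_pos: [0.5645, 0.2302, 0.2651]
eef_rot: [3.139, 0.118, -0.001]
wrist_force: [0.3, 0.6, -0.3]
finger_gap: 0.0079
grasp_force: 21.6
```

```bash
python3 - <<'E'
from h import *
s=r.observe();print(s["eef_pos"],s["wrist_force"]);im=save("side","s7.png",(150,130,400,330),3)
E
```

```text
[0.56449722 0.2302283  0.26513124] [ 0.27154469  0.63529442 -0.30373397]
```

View pics/s7.png

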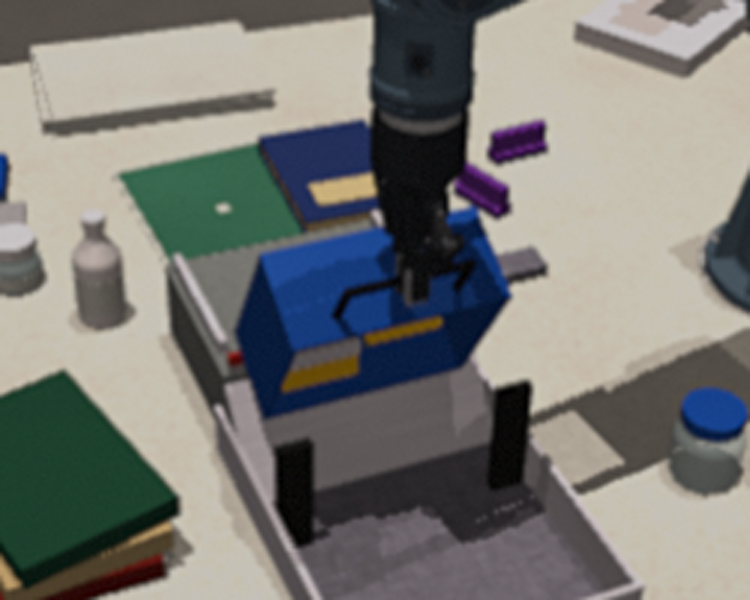

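Request:
step_arm(
  commands=[
    [0,0,0,0,-0.007,0.006,0],
    [0,0,0,0,-0.013,0.013,0],
    [0,0,0,0,-0.025,0.027,0],
    [0,0,0,0,-0.036,0.043,0],
    [0,0,0,0,-0.036,0.043,0],
    [0,0,0,0,-0.036,0.043,0],
    [0,0,0,0,-0.036,0.043,0],
    [0,0,0,0,-0.036,0.043,0],
  ],
)

```text
clock: 23.05
eef_pos: [0.5616, 0.2661, 0.2222]
eef_rot: [-3.138, -0.118, 0.002]
wrist_force: [-1.4, 5.3, 1.1]
finger_gap: 0.008
grasp_force: 22.2
```

```bash
python3 - <<'E'
from h import *
s=r.observe();print(s["eef_pos"],s["wrist_force"]);im=save("side","s8.png",(150,130,400,330),3)
T=ext("top");r.camera("top")
for nm in("side","top"):
  for d in r.spot_point(nm,"bar1"): print(nm,round(d["confidence"],2),np.round(d["uv"]),world(nm,d["uv"],0.004)[0,:2])
E
```

```text
[0.56161428 0.26612079 0.22218499] [-1.40948728  5.34417599  1.07915129]
side 0.84 [299. 296.] [0.51772022 0.22189137]
side 0.83 [266. 301.] [0.61054822 0.21368851]
side 0.57 [182. 231.] [ 0.77078336 -0.16811455]
side 0.54 [263. 300.] [0.61640745 0.20862045]
side 0.46 [310. 201.] [ 0.30756186 -0.210163  ]
top 0.56 [425. 304.] [ 0.29063622 -0.43225175]
top 0.55 [167. 217.] [0.52295157 0.23893562]
top 0.54 [346. 302.] [ 0.29753406 -0.22721292]
top 0.53 [385. 336.] [ 0.21069028 -0.32551581]
top 0.17 [202. 180.] [0.62210816 0.14901583]
```

View pics/s8.png

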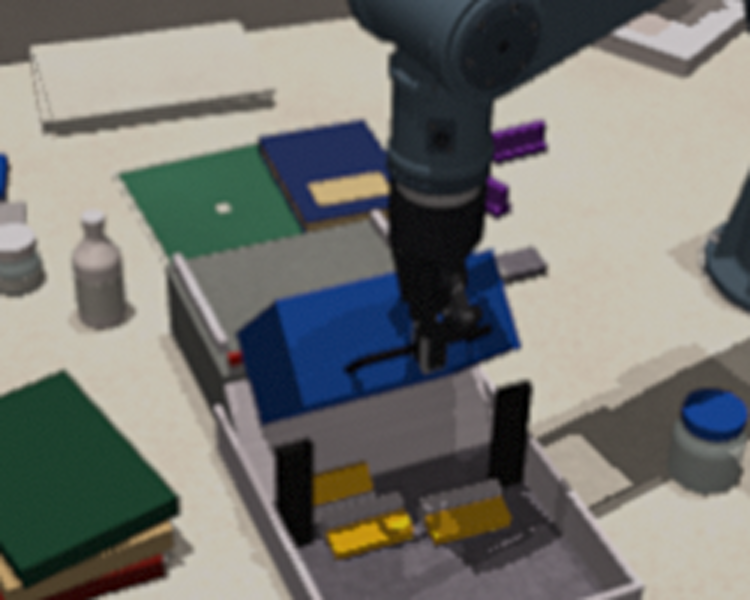

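Request:
step_arm(
  commands=[
    [0,0,0,0,0.011,-0.016,0],
    [0,0,0,0,0.023,-0.03,0],
    [0,0,0,0,0.036,-0.043,0],
    [0,0,0,0,0.051,-0.055,0],
    [0,0,0,0,0.066,-0.066,0],
    [0,0,0,0,0.083,-0.075,0],
    [0,0,0,0,0.1,-0.083,0],
    [0,0,0,0,0.117,-0.09,0],
    [0,0,0,0,0.136,-0.094,0],
    [0,0,0,0,0.154,-0.098,0],
  ],
)

```text
clock: 24.5
eef_pos: [0.5736, 0.1099, 0.321]
eef_rot: [3.139, 0.117, -0.001]
wrist_force: [-0.5, 0.2, -3.6]
finger_gap: 0.0081
grasp_force: 21.2
```

Request:
step_arm(
  commands=[
    [0,0,0,0,0.019,-0.001,0],
    [0,0,0,0,0.038,-0.001,0],
    [0,0,0,0,0.056,0,0],
    [0,0,0,0,0.075,0.004,0],
    [0,0,0,0,0.093,0.009,0],
    [0,0,0,0,0.111,0.015,0],
    [0,0,0,0,0.128,0.023,0],
    [0,0,0,0,0.144,0.033,0],
    [0,0,0,0,0.159,0.043,0],
    [0,0,0,0,0.174,0.056,0],
  ],
)

```text
clock: 25.75
eef_pos: [0.5879, -0.0649, 0.2668]
eef_rot: [3.136, 0.116, 0.006]
wrist_force: [-0.6, -4.5, 4.0]
finger_gap: 0.0084
grasp_force: 23.1
```

Request:
step_arm(
  commands=[
    [0,0,0,0,0.013,0.013,0],
    [0,0,0,0,0.025,0.027,0],
    [0,0,0,0,0.036,0.043,0],
    [0,0,0,0,0.045,0.059,0],
    [0,0,0,0,0.053,0.076,0],
    [0,0,0,0,0.059,0.094,0],
    [0,0,0,0,0.062,0.103,0],
    [0,0,0,0,0.064,0.109,0],
    [0,0,0,0,0.066,0.112,0],
    [0,0,0,0,0.066,0.112,0],
  ],
)

```text
clock: 27.0
eef_pos: [0.5913, -0.1282, 0.1522]
eef_rot: [-3.139, -0.117, 0.001]
wrist_force: [1.3, -4.5, -1.0]
finger_gap: 0.0082
grasp_force: 23.5
```

```bash
python3 - <<'E'
from h import *
s=r.observe();print(s["eef_pos"],s["wrist_force"]);im=save("side","s9.png",(150,130,400,330),3)
E
```

```text
[ 0.5913417  -0.12815226  0.15223825] [ 1.27442581 -4.48366319 -1.04129987]
```

View pics/s9.png

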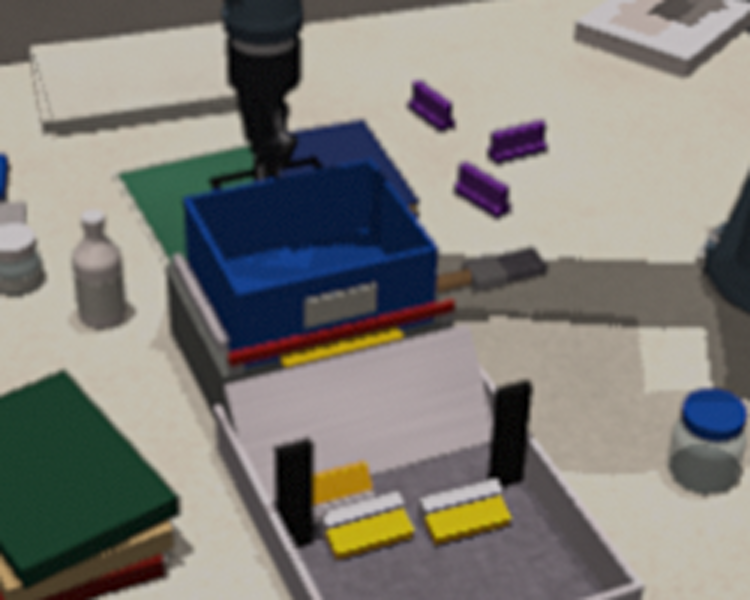

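Request:
step_arm(
  commands=[
    [0,0,0,0,0.002,0,42],
    [0,0,0,0,0.002,0,42],
    [0,0,0,0,0.002,0,42],
    [0,0,0,0,0.002,-0.03,42],
    [0,0,0,0,0.002,-0.08,42],
    [0,0,0,0,0.002,-0.14,42],
    [0,0,0,-0.02,0.04,-0.19,60],
    [0,0,0,-0.05,0.08,-0.24,100],
    [0,0,0,-0.08,0.12,-0.27,100],
    [0,0,0,-0.11,0.16,-0.27,100],
  ],
)

```text
clock: 28.3
eef_pos: [0.4937, -0.2968, 0.4273]
eef_rot: [3.135, 0.119, 0.007]
wrist_force: [0.4, 0.0, -0.2]
finger_gap: 0.0853
grasp_force: 0.0
```

Request:
step_arm(
  commands=[
    [0,0,0,-0.01,0.02,0,100],
    [0,0,0,-0.01,0.02,0,100],
  ],
)

```text
clock: 28.55
eef_pos: [0.4848, -0.3171, 0.4226]
eef_rot: [-3.138, -0.114, 0.001]
wrist_force: [-0.1, 0.0, -0.7]
finger_gap: 0.0854
grasp_force: 0.0
```

```bash
python3 - <<'E'
from h import *
print(r.observe()["eef_pos"])
E=ext("wrist");im=save("wrist","w10.png",s=1.42)
E
```

```text
[ 0.48480821 -0.31708353  0.42258465]
```

View pics/w10.png

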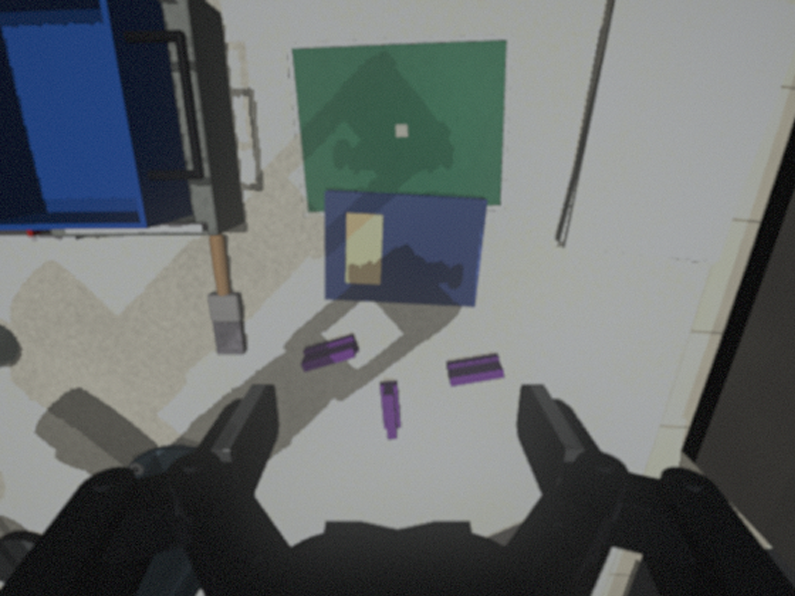

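```bash
cat >> h.py <<'E'
def report(E,book,mat):
    b=world("wrist",book,0.024,E)[:,:2];m=world("wrist",mat,0.,E)[:,:2]
    out=[]
    for q in(b,m):
        y=(q[0]+q[3]-q[1]-q[2]); out.append((q.mean(0),np.arctan2(-y[0],y[1])))
    (bc,ba),(mc,ma)=out; X=np.array([np.cos(ma),np.sin(ma)]);Y=np.array([-X[1],X[0]])
    print("book",bc.round(4),np.degrees(ba).round(1),"mat",mc.round(4),np.degrees(ma).round(1),"rel",(X@(bc-mc)).round(4),(Y@(bc-mc)).round(4)); return bc,mc,X,Y,ma
def quad(mask):
    n,l,st,c=cv2.connectedComponentsWithStats(cv2.morphologyEx(mask,cv2.MORPH_CLOSE,np.ones((7,7)))); i=1+st[1:,4].argmax()
    cs=max(cv2.findContours((l==i).astype(np.uint8),cv2.RETR_EXTERNAL,cv2.CHAIN_APPROX_NONE)[0],key=cv2.contourArea)
    h=cv2.convexHull(cs); p=None
    for e in np.arange(2,30,1.):
        p=cv2.approxPolyDP(h,e,True)
        if len(p)<=4: break
    p=p.reshape(-1,2).astype(float); c=p.mean(0); return st[i],p,p[np.argsort(np.arctan2(*(p-c).T[::-1]))]
E
python3 - <<'E'
from h import *
E=ext("wrist");s=1.42
bk=np.array([(326,190),(486,198),(475,306),(325,298)])/s; mt=np.array([(293,48),(506,40),(501,205),(309,211)])/s
bc,mc,X,Y,ma=report(E,bk,mt); print(world("wrist",np.array([[401,130]])/s,0,E))
im=cv2.imread("pics/w10.png")[:,:,::-1];h=cv2.cvtColor(np.ascontiguousarray(im),cv2.COLOR_RGB2HSV)
for u,v in((440,215),(300,100),(450,100),(420,270),(360,150)):print(h[v,u])
for nm,lo,hi in(("book",(112,80,50),(125,190,140)),("mat",(65,80,40),(95,255,140))):
    print(nm,quad(cv2.inRange(h,lo,hi))[2].round().tolist())
a=mc-.13*0; P=bc-0.105*X; yaw=np.degrees(ma); print(P,yaw); go([*P,0.1],yaw); go([*P,.018],yaw)
E
```

```text
book [ 0.4535 -0.3259] 1.2 mat [ 0.597  -0.3138] 6.1 rel -0.144 0.0031
[[ 0.5970625  -0.31238337  0.        ]]
[112  96 104]
[ 74  91 106]
[ 74  97 108]
[114  74  72]
[75 96 93]
book [[326.0, 194.0], [484.0, 200.0], [473.0, 304.0], [327.0, 296.0]]
mat [[295.0, 50.0], [504.0, 42.0], [498.0, 202.0], [314.0, 208.0]]
[ 0.3490953 -0.3369956] 6.064819511678024
turn [-0.1  0.  -1.8] shift [-0.1373  0.0114  0.3226]
turn [-0.1  0.  -1.8] shift [-0.1373  0.0116  0.4046]
```

Request:
step_arm(
  commands=[
    [0,0,-1.8,-0.035,0.003,0.05,60],
    [0,0,-1.8,-0.07,0.006,0.1,60],
    [0,0,-1.8,-0.105,0.009,0.15,60],
    [0,0,-1.8,-0.137,0.0115,0.2,60],
    [0,0,-1.8,-0.137,0.0115,0.26,60],
    [0,0,-1.8,-0.137,0.0115,0.32,60],
    [0,0,-1.8,-0.137,0.0115,0.36,60],
    [0,0,-1.8,-0.137,0.0115,0.39,60],
    [0,0,-1.8,-0.137,0.0115,0.405,60],
    [0,0,-1.8,-0.137,0.0115,0.408,60],
  ],
)

```text
clock: 29.85
eef_pos: [0.35, -0.3369, 0.0147]
eef_rot: [-3.136, -0.169, 0.001]
wrist_force: [0.3, 0.8, -0.4]
finger_gap: 0.0511
grasp_force: 0.0
```

```bash
python3 - <<'E'
from h import *
mc=np.array([.597,-.314]);a=np.radians(6);X=np.array([np.cos(a),np.sin(a)])
s=r.observe();print(s["eef_pos"],s["wrist_force"])
go([*(mc-.14*X),.014],6);go([*(mc-.096*X),.014],6);go([*(mc-.081*X),.014],6)
E
```

```text
[ 0.34998227 -0.33688407  0.0147008 ] [ 0.31010411  0.7828072  -0.39439308]
turn [-0.1  0.   0.2] shift [0.108  0.0034 0.0006]
turn [-0.1  0.   0.2] shift [0.152  0.0035 0.0006]
turn [-0.1  0.   0.2] shift [0.167  0.0035 0.0006]
```

Request:
step_arm(
  commands=[
    [0,0,0,0.02,0,0,60],
    [0,0,0,0.035,0,0,60],
    [0,0,0,0.05,0,0,60],
    [0,0,0,0.065,0,0,60],
    [0,0,0,0.08,0,0,60],
    [0,0,0,0.095,0,0,60],
    [0,0,0,0.11,0,0,60],
    [0,0,0,0.125,0,0,60],
    [0,0,0,0.14,0,0,60],
    [0,0,0,0.15,0,0,60],
  ],
)

```text
clock: 31.1
eef_pos: [0.4997, -0.3218, 0.0152]
eef_rot: [-3.137, -0.167, 0.0]
wrist_force: [-3.7, -0.1, 2.9]
finger_gap: 0.0511
grasp_force: 2.2
```

```bash
python3 - <<'E'
from h import *
T=ext("top");r.camera("top");f=T
s=r.observe();print(s["eef_pos"])
for q,z in(("book",0),("mat",0)):
    for d in r.spot_point("top",q)[:1]: print(q,d["confidence"],world("top",d["uv"],z,T)[0,:2])
E
```

```text
[ 0.50085446 -0.32189017  0.01542479]
book 0.77 [ 0.58197913 -0.31225642]
```

Request:
step_arm(
  commands=[
    [0,0,0,0.005,0,0,60],
    [0,0,0,0.01,0,0,60],
    [0,0,0,0.015,0,0,60],
    [0,0,0,0.015,0,0,60],
    [0,0,0,-0.01,0,0,60],
    [0,0,0,-0.04,0,-0.02,60],
    [0,0,0,-0.05,0,-0.08,100],
    [0,0,0,-0.05,0,-0.14,100],
    [0,0,0,-0.04,0,-0.2,100],
    [0,0,0,-0.03,0,-0.26,100],
  ],
)

```text
clock: 32.5
eef_pos: [0.4693, -0.3252, 0.278]
eef_rot: [3.136, 0.166, 0.003]
wrist_force: [-0.6, 0.1, -0.4]
finger_gap: 0.0855
grasp_force: 0.0
```

Request:
step_arm(
  commands=[
    [0,0,0,0.01,0,-0.06,100],
    [0,0,0,0.02,0,-0.12,100],
    [0,0,0,0.02,0,-0.14,100],
    [0,0,0,0.02,0,-0.14,100],
  ],
)

```text
clock: 33.0
eef_pos: [0.4897, -0.3235, 0.4178]
eef_rot: [3.133, 0.167, 0.006]
wrist_force: [0.4, -0.5, -0.1]
finger_gap: 0.0856
grasp_force: 0.0
```

```bash
python3 - <<'E'
from h import *
print(r.observe()["eef_pos"],r.observe()["clock"])
E=ext("wrist");im=r.camera("wrist");h=cv2.cvtColor(im,cv2.COLOR_RGB2HSV)
b=cv2.inRange(h,(109,60,45),(125,200,150));b[:, :130]=0;g=cv2.inRange(h,(65,70,40),(95,255,140))
u=b|g; u[:,:150]=0; u[230:]=0
bk=quad(b)[2];mt=quad(u)[2];print(bk.tolist(),mt.tolist())
bw=world("wrist",bk,.024,E)[:,:2];print("sides",[np.linalg.norm(bw[i]-bw[i-1]).round(3) for i in range(4)])
mw=world("wrist",mt,.0,E)[:,:2];print("sides",[np.linalg.norm(mw[i]-mw[i-1]).round(3) for i in range(4)])
report(E,bk,mt)
T=ext("top");it=r.camera("top")
for q,z in(("book",0),("tote",.09),("bar1",.02),("wash_bottle",0),("brush",0)):
    for d in r.spot_point("top",q): print(q,round(d["confidence"],2),world("top",d["uv"],z,T)[0,:2].round(3))
E
```

```text
[ 0.48965378 -0.32348779  0.4177741 ] 33.0
[[213.0, 50.0], [336.0, 50.0], [332.0, 137.0], [218.0, 137.0]] [[205.0, 36.0], [353.0, 36.0], [346.0, 148.0], [214.0, 148.0]]
sides [np.float64(0.135), np.float64(0.195), np.float64(0.135), np.float64(0.196)]
sides [np.float64(0.181), np.float64(0.242), np.float64(0.182), np.float64(0.24)]
book [ 0.5948 -0.3064] 6.1 mat [ 0.5973 -0.3142] 6.1 rel -0.0017 0.008
book 0.69 [ 0.598 -0.309]
book 0.34 [0.611 0.091]
tote 0.63 [ 0.582 -0.001]
tote 0.44 [0.584 0.086]
bar1 0.72 [0.511 0.239]
bar1 0.63 [0.627 0.22 ]
bar1 0.62 [0.612 0.229]
bar1 0.6 [ 0.292 -0.428]
wash_bottle 0.85 [ 0.777 -0.161]
wash_bottle 0.39 [ 0.365 -0.08 ]
brush 0.68 [ 0.37  -0.089]
```

```bash
python3 -c "
from station import r
print(r.sign_off())"
```

```text
the job is handed in; nothing more can be done
None
```

I handed the job in, with no verdict returned: the three yellow bars are in the tray, the empty tote is upright on its platform, and the book is flat and squared on the mat, about 2 mm and 8 mm off centre by the last measurement.

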